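# Centre the mixing tub on the plaster scale and tare it

## Robot

A 6-joint arm with a two-finger parallel gripper is mounted at the origin on the work surface. World frame = base frame: x ahead of the robot, y to its left, z up, the work surface at z = 0. Lengths are in m, angles in rad, forces in N, time in s.
With the tool pointing down it reaches from about 0.375 to 0.9 m from the base axis. Payload 3.1 kg.
Tool frame: the origin (TCP) lies at the very end of the fingers, on their centre line; the grasp point (between the pads) lies 19 mm behind it (manip.hold_point_z is the distance from the TCP to the grasp point, in m); y points along the fingers, z is the direction in which the jaws open and shut, and the axes are right-handed (so a half turn about y gives the same grasp; the last joint's range is limited). The gripper opens to 85 mm and grips with 20 to 120 N. Pads are 22 mm wide; open, the fingers measure 114 mm over their backs; the gripper's body (76 mm by 85 mm) begins 54 mm behind the grasp point. The pads swing forward as they close: fully open they stand 13 mm farther back than shut.
Start: joints at [-1.516, 0.527, 1.433, -0, 1.181, -0.178], TCP at [0.144, -0.608, 0.231] pointing down, gripper open.
Joint ranges: [-3.08, 3.08], [-0.75, 2.2], [0.22, 2.44], [-1.43, 4.57], [0, 2.65], [-2.85, 2.85]. Speed limits (rad/s): [2.79, 2.79, 3.14, 3.14, 3.14, 3.14].

## Interface

Orientations are given as a unit quaternion [x, y, z, w].
In Python, from station import manip, eyes, workorder gives the robot as it stands. The module is installed in compiled form; this text tells all that it offers.
- The arm moves only by the shell command python3 -m jog 'ROWS' [OPENING] [FORCE]. ROWS is JSON, a list of rows, each a list of 2 entries, a list of its own where there are three numbers: the shift along the tool's x, y, z in cm, then the turn about the tool's y in rad. A call has 1 to 20 rows; each row is the pose to reach, as a shift and turn from the pose commanded when the call began, along the tool's axes at that moment; what a row does not reach only later rows make up. A row lasts 1/12 s, in which the tool goes at most 41.7 mm and 7.16 degrees, less where a joint would pass 70% of its speed; a pose out of reach is approached as far as the arm can. A call with a gripper value outside its range is refused whole. OPENING is the finger opening in cm, from 0 to 8.54, set as the call begins (- or left out, the last holds). The fingers move at their own pace and stop on an object; FORCE is the grip in N (left out, the last holds). Time passes only in rows, so rows that repeat a pose let the fingers close. It gives the time, the measured TCP pose, the force and the opening at its end, in the units of the state.
- manip.sense(): the state, without advancing time (a new reading comes with each control period).
- eyes.snapshot(name): name is "side" or "top"; returns a dict with "frame" (480x640x3 uint8, red, green, blue), "vfov" (degrees; the focal length in pixels is half the picture's height over the tangent of half this angle, whatever the lens; pixels are square), "cx", "cy" (the principal point, pixels), "rvec" (rotation vector, rad) and "tvec" (3), from world to camera coordinates, as OpenCV has them. Camera axes: x right, y down, z forward; pixel columns grow to the right and rows downward; lengths in m; the calibration is good to about 2 mm. A picture is of the moment at which its call begins. There is no depth.
- workorder.sign_off(): hands the job in, once; it reports no verdict.
The state is a dict: "t": time; "q": joint angles; "qd": joint speeds; "tau": joint torques, N m; "tcp_pos": TCP position; "tool_rot": TCP orientation; "force": force on the tool from outside, world axes, zero at the start; "ft_torque": the same for the moment, N m; "finger_gap": opening from 0.0 (shut) to 1.0 (fully open).
Only numpy, scipy, OpenCV 4.12 (cv2) and the standard library are available. Lean on these libraries where they do the work, as an engineer would, in place of code of your own. Each camera call takes 0.05 s, during which the arm holds its last target. There are 200 camera calls.

## Task

Get the bench scale ready for weighing plaster: without lifting it, push the empty mixing tub, which hangs over the edge of the pan, along to the middle of the pan. Then let go of tub and pan and tare the scale: reach a fingertip into the round well of its console and press the sunken key fully down for about half a second, then withdraw. Leave the key in the square well (it switches the scale off) and the things on the bench alone.

Things in the scene. Friction and masses are not known exactly. Their poses are not given: they have to be found in the camera images.
- scale: grey bench scale, fixed. Origin on the bench below the pan's middle; own -x is its front (console side, facing the robot), +y its left seen from the robot, z up. Console: a block 80 mm (x) by 240 mm (y), flat top 64 mm above the bench, centred 144 mm in front of the origin; in its top a display in the middle, a round well (tare) 83 mm to the left and a square well (power) 83 mm to the right
- pan: steel pan of the scale, a fixed flat plate 200 mm (x) by 230 mm (y), 8 mm thick, no rim; origin at the middle of its upper face, 70 mm above the bench, axes as the scale's
- pan_middle (a point): the middle of the pan's upper face; axes as the scale's
- tub: dark open round mixing tub, loose on the pan, 0.2 to 0.35 kg: 58 mm high, 124 mm across outside at the rim, 104 mm at the foot, walls 4 mm thick and slightly flared, inner floor 5 mm above its underside (96 mm across inside there). Origin at the centre of its underside, z up. It slides on the pan when its wall is pushed from outside or from within
- tare_well (a point): centre of the mouth of the round well (46 mm across, 26 mm deep), level with the console's top, 64 mm above the bench; axes as the scale's
- tare_top (a point): centre of the top of the tare key, a grey round cap 30 mm across in the middle of the round well; unpressed it lies 18 mm below the well's mouth, 46 mm above the bench. It moves straight down.
- tare (a joint): travel of the tare key in m: 0 up, 0.004 fully down; a spring (about 1.3 N at first, 4 N fully down) returns it when let go
- power_well (a point): centre of the mouth of the square well (46 mm by 46 mm, 26 mm deep), level with the console's top; not to be pressed
- power (a joint): travel of the power key, a grey square cap of 30 mm in the square well: 0 up, 0.004 fully down; not to be pressed
- jar: glass pigment jar with white cap, 58 mm across and 85 mm high, standing on the bench to the left of the scale; loose, not part of the job
- maquette: small white plaster bust, 80 mm across its foot and 110 mm high, standing on the bench to the left of the scale, farther back than the jar; loose, not part of the job
- spatula: spatula, 280 mm long, wooden handle and steel blade 65 mm wide, lying on the bench to the right of the scale, roughly along its side; loose, not part of the job
Not all that is in view belongs to the job. What is shaped like the tub but turquoise is not meant.

How it is judged:
On the way, in this order (a step that is already met when the one before it is completed fails the run):
1. the tub stands in the middle of the pan, at rest, with nothing of the robot touching it or the pan (horizontal distance between tub and pan_middle below 0.02 m and z of tub in the frame of pan_middle between -0.004 and 0.004 m and angle between tub's own z axis and vertical below 0.1 rad and linear speed of tub below 0.02 m/s and contact force between each of the fingers, the arm and tub below 0.1 N and contact force between each of the fingers, the arm and pan below 0.1 N), for 0.2 s.
2. the tare key is fully down (3.2 mm or more), with the tub in the middle and nothing of the robot touching tub or pan (all of step 1 and value of joint tare above 0.0032 m), for 0.3 s.
At the end, for the whole second after the job is handed in: The tub stands upright on the pan, at rest, its centre within 20 mm of the pan's middle; the tare key was pressed fully down (3.2 mm or more for 0.3 s) after that, and it and the power key are up again (less than 1 mm down) (horizontal distance between tub and pan_middle below 0.02 m and z of tub in the frame of pan_middle between -0.004 and 0.004 m and angle between tub's own z axis and vertical below 0.1 rad and linear speed of tub below 0.02 m/s and value of joint each of tare, power below 0.001 m); the robot touches nothing.
It fails at once if the tub is lifted: 15 mm above the pan (z of tub in the frame of pan_middle above 0.015 m).
It fails at once if the tub falls off the pan or tips over (z of tub in the frame of pan_middle below -0.015 m or angle between tub's own z axis and vertical above 0.4 rad).
It fails at once if the power key is pressed (2 mm) (value of joint power above 0.002 m).
It fails at once if something on the bench is moved by more than 20 mm (distance of any of jar, maquette, spatula from where it was at the start of the episode above 0.02 m).
It also fails if it takes over 51 s, if anything falls off the work surface, if the arm or the gripper's body presses on something with over 40 N, if the wrist force passes 120 N, or if a joint passes its speed limit or range.

## Working session

There is one attempt and no reset: what is moved stays moved. The work goes in short steps, Python scripts to look and compute and a shell command to move; the robot and the scene stay as the last step left them, time stands still between calls to the robot, and variables do not carry over. Pictures are saved under pics/ and viewed, about 8 in all and at most 12, crops included, and the job is handed in when it is done.

```bash
mkdir -p pics; cat > h.py <<'E'
import numpy as np, cv2
from station import manip, eyes, workorder
def snap(n,f):
    s=eyes.snapshot(n); cv2.imwrite(f,s["frame"][:,:,::-1]); np.save(f'/tmp/{n}.npy',{k:v for k,v in s.items()},allow_pickle=True); return s
def load(n): return np.load(f'/tmp/{n}.npy',allow_pickle=True).item()
def K(s):
    f=240/np.tan(np.radians(s["vfov"])/2); return f
def ray(s,u,v,z):
    R=cv2.Rodrigues(np.array(s["rvec"],float))[0]; t=np.array(s["tvec"],float).ravel(); f=K(s)
    c=-R.T@t; d=R.T@np.array([(u-s["cx"])/f,(v-s["cy"])/f,1]); return c+d*(z-c[2])/d[2]
def proj(s,p):
    R=cv2.Rodrigues(np.array(s["rvec"],float))[0]; t=np.array(s["tvec"],float).ravel(); f=K(s)
    q=R@np.array(p)+t; return np.array([s["cx"]+f*q[0]/q[2],s["cy"]+f*q[1]/q[2]])
E
python3 - <<'E'
from h import *
for n in("side","top"):
    s=snap(n,f"pics/{n}0.png"); print(n,s["vfov"],s["cx"],s["cy"],s["rvec"],s["tvec"],s.keys())
st=manip.sense();print(st)
E
```

```text
side 46.65419057738693 316.4083861277374 246.0399873621358 [ 0.60413625 -2.72774736  1.02077389] [0.60943675 0.2437042  0.96917236] dict_keys(['frame', 'vfov', 'cx', 'cy', 'rvec', 'tvec'])
top 47.444248889293036 317.07610620908827 236.4622786954512 [ 2.20179692 -2.20057955  0.02007514] [0.02783741 0.63174368 1.07288321] dict_keys(['frame', 'vfov', 'cx', 'cy', 'rvec', 'tvec'])
{'t': 0.1, 'q': array([-1.51649852e+00,  5.28401199e-01,  1.43376751e+00, -1.09127193e-05,
        1.18139316e+00, -1.78472125e-01]), 'qd': array([-1.35090448e-03, -2.03221042e-03, -1.87236159e-03,  1.20098246e-03,
       -1.36817162e-03, -4.34044081e-05]), 'tau': array([-3.78713567e-04, -4.43304062e+01, -1.78586662e+01, -1.86260227e-04,
        3.86119966e-03, -1.03910540e-05]), 'tcp_pos': array([ 0.14417846, -0.60748628,  0.23041639]), 'tool_rot': array([-0.08207272,  0.70301773, -0.70162753,  0.08215199]), 'force': array([ 0.24932293,  0.21489643, -0.46543569]), 'ft_torque': array([-0.02133832, -0.01321337,  0.00510844]), 'finger_gap': 1.0007008203349979}
```

View pics/top0.png

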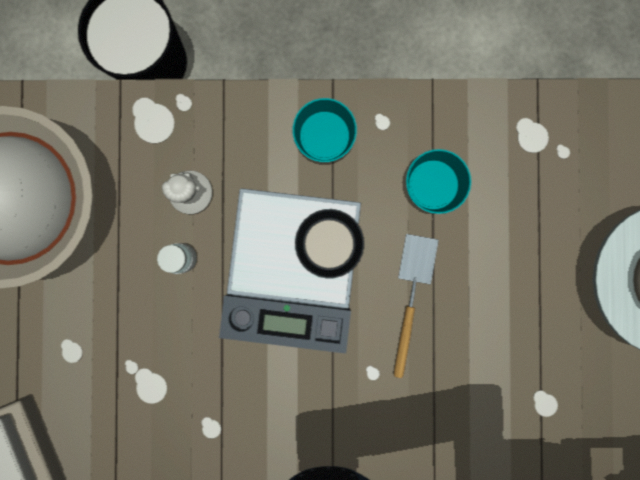

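View pics/side0.png

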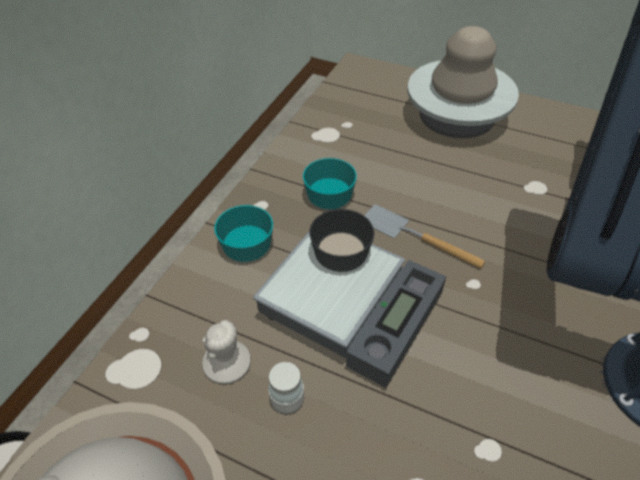

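Candidates for the tub: the dark ring at top (329,243), and the turquoise ones at (324,130) and (437,181). The dark one on the pan matches the description. The round well is at (241,318) and the square well at (328,327). I'll check this in a close crop.

```bash
python3 - <<'E'
from h import *
s=load("top"); c=s["frame"][180:360,210:380,::-1]
cv2.imwrite("pics/c1.png",cv2.resize(c,None,fx=3.3,fy=3.3,interpolation=cv2.INTER_CUBIC))
E
```

```text
(no output)
```

View pics/c1.png

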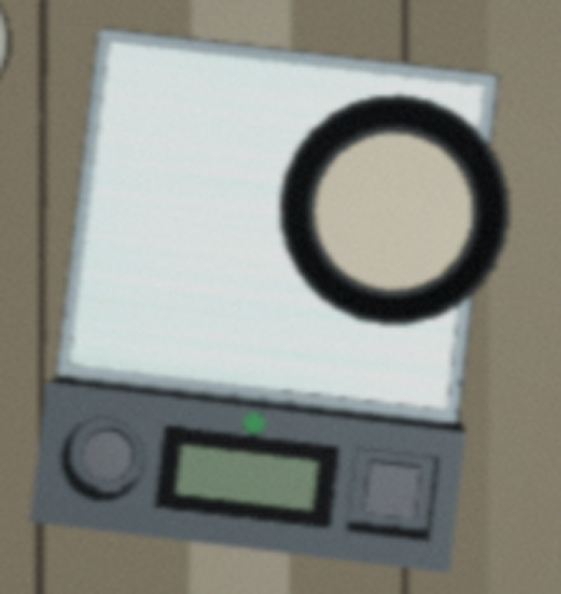

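The crop shows the dark tub with rim centre (394,210), over the pan's right edge. The pan corners are at (98,30), (496,75), (457,425) and (57,378). The round well is at (104,457) and the square well at (391,490).

```bash
python3 - <<'E'
from h import *
s=load("top"); P=lambda u,v,z: ray(s,210+u/3.3-.35,180+v/3.3-.35,z)
C=[P(*c,.07) for c in [(98,30),(496,75),(457,425),(57,378)]]
for c in C: print("corner",c)
print("sides",[np.linalg.norm(C[i]-C[(i+1)%4]) for i in range(4)])
m=np.mean(C,0); ey=(C[0]-C[1]+C[3]-C[2]); ex=(C[0]-C[3]+C[1]-C[2])
yaw1=np.arctan2(-ey[0],ey[1]); yaw2=np.arctan2(ex[1],ex[0]); print("mid",m,yaw1,yaw2)
print("con corners",[P(*c,.064).round(4) for c in [(46,378),(465,430),(450,570),(32,520)]])
y=(yaw1+yaw2)/2; X=np.array([np.cos(y),np.sin(y)]);Y=np.array([-X[1],X[0]])
for n,o in(("tare",-144*X+83*Y),("power",-144*X-83*Y)): print(n,m[:2]+o/1000)
print("tare meas",P(104,457,.064),P(108,454,.046),"power",P(391,490,.064))
r=P(394,210,.128);f=P(394,211,.075);print("tub rim",r,"floor",f, "diam",P(508,210,.128)-P(280,210,.128))
for t in(r,f): d=t[:2]-m[:2];print("tub in pan",d@X,d@Y)
# side projections check
q=load("side"); 
for p in ([*m[:2],.07],r,[*(m[:2]+(-.144*X+.083*Y)),.064],*C): print(proj(q,p).round(0))
from scipy.spatial.transform import Rotation as R
print(R.from_quat(manip.sense()["tool_rot"]).as_matrix().round(3))
for n in ((175,259,.085),(183,189,.1),(418,258,.0)): print(ray(s,*n))
E
```

```text
corner [0.71957512 0.17359815 0.07      ]
corner [ 0.69383329 -0.05273086  0.07      ]
corner [ 0.49587582 -0.03042589  0.07      ]
corner [0.52197611 0.19588102 0.07      ]
sides [np.float64(0.22778818959507302), np.float64(0.19921011530427246), np.float64(0.22780702508688866), np.float64(0.1988514354697368)]
mid [0.60781508 0.07158061 0.07      ] -0.11403689178046542 -0.11224800489964011
con corners [array([0.5215, 0.2032, 0.064 ]), array([ 0.4924, -0.0352,  0.064 ]), array([ 0.4134, -0.0267,  0.064 ]), array([0.441 , 0.2107, 0.064 ])]
tare [0.47410659 0.1703077 ]
power [0.45536499 0.00536906]
tare meas [0.47676131 0.16991365 0.064     ] [0.47633536 0.17029798 0.046     ] power [0.45844782 0.00675457 0.064     ]
tub rim [0.61621961 0.00575714 0.128     ] floor [0.61654853 0.00518361 0.075     ] diam [ 6.44364320e-05 -1.21809647e-01  0.00000000e+00]
tub in pan 0.015782336518911554 -0.06445372549148992
tub in pan 0.016173911037156125 -0.06498644673259195
[331. 276.]
[342. 230.]
[379. 345.]
[253. 296.]
[318. 219.]
[406. 257.]
[347. 344.]
[[-0.973 -0.     0.231]
 [-0.231  0.002 -0.973]
 [-0.    -1.    -0.002]]
[0.58777974 0.28964731 0.085     ]
[0.71564767 0.27199298 0.1       ]
[ 0.58915024 -0.17284456  0.        ]
```

```bash
python3 -m jog '[[[-60.1,0,-48.7],0],[[-60.1,0,-48.7],0],[[-60.1,0,-48.7],0],[[-60.1,0,-48.7],0],[[-60.1,0,-48.7],0],[[-60.1,0,-48.7],0],[[-60.1,0,-48.7],0],[[-60.1,0,-48.7],0],[[-60.1,0,-48.7],0],[[-60.1,0,-48.7],0],[[-60.1,0,-48.7],0],[[-60.1,0,-48.7],0],[[-60.1,0,-48.7],0],[[-60.1,0,-48.7],0],[[-60.1,0,-48.7],0],[[-60.1,0,-48.7],0],[[-60.1,0,-48.7],0],[[-60.1,0,-48.7],0],[[-60.1,0,-48.7],0],[[-60.1,0,-48.7],0]]' 0
cat > w.py <<'E'
import sys; from h import *
from scipy.spatial.transform import Rotation as R
s=manip.sense(); p=s["tcp_pos"]; A=R.from_quat(s["tool_rot"]).as_matrix()
print("t",s["t"],"tcp",p.round(4),"F",s["force"].round(2),"gap",s["finger_gap"]);print(A.round(3).tolist())
t=np.array([float(a) for a in sys.argv[1:4]]); print("shift cm",(A.T@(t-p)*100).round(2))
E
python3 w.py .616 .0055 .19
```

```text
t: 1.77
tcp_pos: [0.6192, 0.0088, 0.2308]
tool_rot: [-0.083, 0.703, -0.702, 0.085]
force: [-0.2, -1.4, 1.8]
finger_gap: 0.007
t 1.7667 tcp [0.6192 0.0088 0.2308] F [-0.18 -1.4   1.75] gap 0.007156458564357551
[[-0.972, 0.002, 0.236], [-0.236, 0.002, -0.972], [-0.002, -1.0, -0.001]]
shift cm [0.4  4.08 0.25]
```

```bash
python3 -m jog '[[[0,0,0],0],[[0,0,0],0],[[0,2,0],0],[[0,4,0],0],[[0,6,0],0],[[0,8,0],0],[[0,10,0],0],[[0,12,0],0],[[0,14,0],0],[[0,14,0],0],[[0,14,0],0]]'; python3 w.py .616 .0055 .09;python3 w.py .6135 .03 .09; python3 -c "
from h import *
s=snap('side','/tmp/s.png');c=s['frame'][140:380,220:460,::-1];a=cv2.resize(c,None,fx=1.66,fy=1.66)
s=snap('top','/tmp/t.png');c=s['frame'][140:380,210:450,::-1];b=cv2.resize(c,None,fx=1.66,fy=1.66)
cv2.imwrite('pics/p2.png',np.hstack([a,b]))"
```

```text
t: 2.68
tcp_pos: [0.6152, 0.0031, 0.0906]
tool_rot: [-0.083, 0.703, -0.702, 0.08]
force: [0.9, 0.6, 0.0]
finger_gap: 0.0
t 2.6833 tcp [0.6152 0.0031 0.0906] F [0.87 0.6  0.03] gap 0.00032713027860267204
[[-0.973, -0.003, 0.229], [-0.229, 0.0, -0.973], [0.003, -1.0, -0.001]]
shift cm [-0.13  0.06 -0.21]
t 2.6833 tcp [0.6152 0.0031 0.0906] F [0.87 0.6  0.03] gap 0.00032713027860267204
[[-0.973, -0.003, 0.229], [-0.229, 0.0, -0.973], [0.003, -1.0, -0.001]]
shift cm [-0.45  0.06 -2.65]
```

View pics/p2.png

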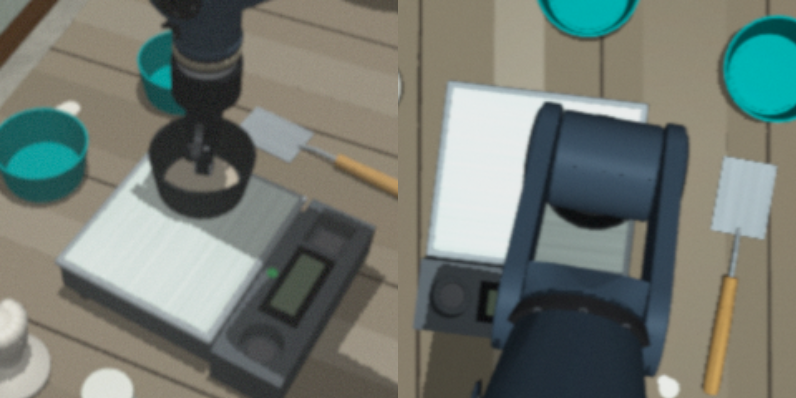

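The side view shows the shut fingers standing free inside the tub, at about (203,155). I'll now push its left inner wall towards +y and stop a little short of the middle.

```bash
python3 -m jog '[[[-0.3,0,-1.5],0],[[-0.4,0,-3],0],[[-0.5,0,-3.5],0],[[-0.5,0,-4],0],[[-0.6,0,-4.5],0],[[-0.6,0,-5],0],[[-0.7,0,-5.5],0],[[-0.7,0,-6],0],[[-0.8,0,-6.5],0],[[-0.8,0,-7],0],[[-0.9,0,-7.5],0],[[-0.9,0,-8],0],[[-1,0,-8.5],0],[[-1,0,-9],0],[[-1.1,0,-9.3],0],[[-1.1,0,-9.5],0],[[-1.1,0,-9.5],0],[[-1.1,0,-9.5],0]]'; python3 w.py .6035 .106 .09; python3 -c "
from h import *
s=snap('side','/tmp/s.png');c=s['frame'][190:340,240:440,::-1];a=cv2.resize(c,None,fx=4,fy=4,interpolation=cv2.INTER_CUBIC)
cv2.imwrite('pics/p3.png',a)"
```

```text
t: 4.28
tcp_pos: [0.6049, 0.1, 0.0909]
tool_rot: [-0.082, 0.703, -0.702, 0.082]
force: [0.5, 0.0, 0.2]
finger_gap: -0.0
t 4.2833 tcp [0.6049 0.1    0.0909] F [0.52 0.02 0.18] gap -0.0003426224704143512
[[-0.973, -0.001, 0.231], [-0.231, 0.001, -0.973], [0.001, -1.0, -0.001]]
shift cm [ 0.    0.09 -0.62]
```

View pics/p3.png

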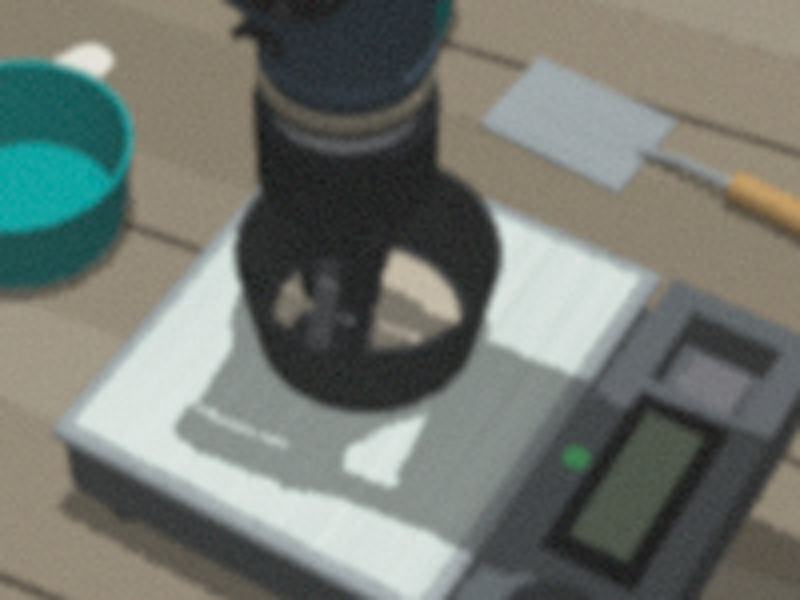

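The tub has moved with the fingers. Its rim extremes are at u≈237 and 500, and the lowest point of the foot is at v≈409 (crop).

```bash
cat > fit.py <<'E'
import sys; from h import *
from scipy.optimize import least_squares
s=load("side"); m=np.array([float(a) for a in sys.argv[1:4]]); a=np.linspace(0,2*np.pi,180)
def f(p):
    g=lambda r,z: np.array([proj(s,[p[0]+r*np.cos(t),p[1]+r*np.sin(t),z]) for t in a])
    r=(g(.062,.128)-[240,190])*4+1.5; b=(g(.052,.07)-[240,190])*4+1.5
    return np.array([r[:,0].min(),r[:,0].max(),b[:,1].max()])-m
q=least_squares(f,[.61,.06],diff_step=1e-4); print(q.x,q.fun, "off",q.x-[.6078,.0716])
E
python3 fit.py 237 500 409
```

```text
[0.61376983 0.05795274] [-4.35007037  4.32517305 -0.43706482] off [ 0.00596983 -0.01364726]
```

```bash
python3 -m jog '[[[0.1,0,-0.4],0],[[0.1,0,-0.8],0],[[0.1,0,-1.2],0],[[0.1,0,-1.4],0],[[0.1,0,-1.4],0],[[0.1,0,-1.4],0],[[0,0,0],0],[[0,0,1.5],0],[[0,0,2.5],0],[[0,0,2.5],0],[[0,-4,2.5],0],[[0,-8,2.5],0],[[0,-11,2.5],0],[[0,-11,2.5],0],[[0,-11,2.5],0]]'; python3 w.py .5 -.15 .2
```

```text
t: 5.58
tcp_pos: [0.6126, 0.0745, 0.2038]
tool_rot: [0.08, -0.702, 0.703, -0.084]
force: [0.3, 0.3, -0.9]
finger_gap: 0.0
t 5.5833 tcp [0.6126 0.0745 0.2038] F [ 0.32  0.33 -0.88] gap 0.00010514098397710662
[[-0.973, 0.005, 0.23], [-0.23, -0.0, -0.973], [-0.005, -1.0, 0.001]]
shift cm [16.12  0.32 19.26]
```

```bash
python3 -m jog '[[[16,0,19],0],[[16,0,19],0],[[16,0,19],0],[[16,0,19],0],[[16,0,19],0],[[16,0,19],0],[[16,0,19],0],[[16,0,19],0],[[16,0,19],0],[[16,0,19],0]]'; python3 -c "
from h import *
s=snap('top','/tmp/t.png');c=s['frame'][180:360,210:380,::-1]
cv2.imwrite('pics/p4.png',cv2.resize(c,None,fx=3.3,fy=3.3,interpolation=cv2.INTER_CUBIC))"
```

```text
t: 6.42
tcp_pos: [0.4992, -0.1455, 0.2006]
tool_rot: [-0.083, 0.703, -0.702, 0.082]
force: [-0.6, -0.2, -0.8]
finger_gap: 0.0
```

View pics/p4.png

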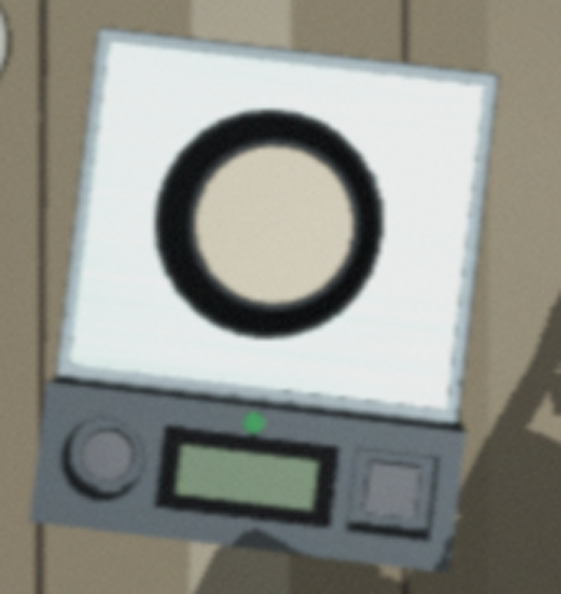

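The tub is near the middle of the pan, rim centre (269,223) and floor centre (274,224). Next I'll compute its offset and the shift to the tare well, which I take as the average of the measured and modelled positions, (0.4755, 0.170).

```bash
python3 -c "
from h import *
s=load('top'); P=lambda u,v,z: ray(s,210+u/3.3-.35,180+v/3.3-.35,z)
for t in (P(269,223.5,.128),P(274,224,.075)): print(t, t[:2]-[.6078,.0716])
"; python3 w.py .4755 .170 .2
```

```text
[0.60896612 0.07257484 0.128     ] [0.00116612 0.00097484]
[0.60917945 0.07285558 0.075     ] [0.00137945 0.00125558]
t 6.4667 tcp [ 0.4995 -0.1453  0.2007] F [-0.25  0.31  0.27] gap -0.006649203627510441
[[-0.973, -0.001, 0.232], [-0.232, 0.001, -0.973], [0.001, -1.0, -0.001]]
shift cm [ -5.     0.11 -31.23]
```

```bash
python3 -m jog '[[[-5,0.1,-31.2],0],[[-5,0.1,-31.2],0],[[-5,0.1,-31.2],0],[[-5,0.1,-31.2],0],[[-5,0.1,-31.2],0],[[-5,0.1,-31.2],0],[[-5,0.1,-31.2],0],[[-5,0.1,-31.2],0],[[-5,0.1,-31.2],0],[[-5,0.1,-31.2],0],[[-5,0.1,-31.2],0],[[-5,4,-31.2],0],[[-5,8,-31.2],0],[[-5,12,-31.2],0],[[-5,12,-31.2],0],[[-5,12,-31.2],0],[[-5,12,-31.2],0]]'; python3 w.py .4755 .170 .08; python3 -c "
from h import *
s=snap('side','/tmp/s.png');c=s['frame'][270:420,290:490,::-1]
print((proj(s,[.4755,.17,.08])-[290,270])*4,(proj(s,[.4755,.17,.064])-[290,270])*4)
cv2.imwrite('pics/p5.png',cv2.resize(c,None,fx=4,fy=4,interpolation=cv2.INTER_CUBIC))"
```

```text
t: 7.88
tcp_pos: [0.4773, 0.1678, 0.0827]
tool_rot: [0.081, -0.702, 0.702, -0.082]
force: [0.9, -0.3, 0.7]
finger_gap: 0.002
t 7.8833 tcp [0.4773 0.1678 0.0827] F [ 0.95 -0.28  0.72] gap 0.0022678102122612115
[[-0.973, 0.002, 0.23], [-0.23, 0.0, -0.973], [-0.002, -1.0, 0.0]]
shift cm [ 0.13  0.27 -0.26]
[354.38775281 276.94500034] [351.78948369 296.7392193 ]
```

View pics/p5.png

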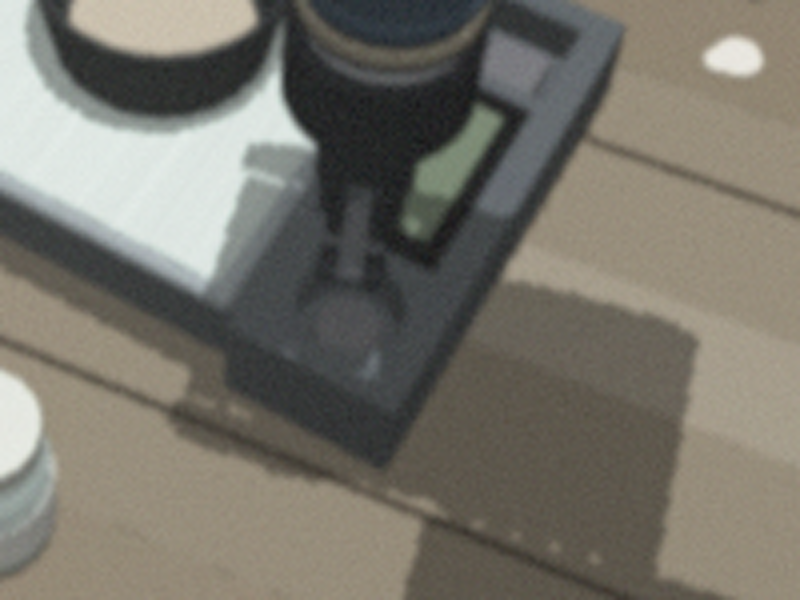

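Fingertips are at about (350,280) over the round well, whose sides run from u=293 to 407 (centre 350), with the cap at about (350,322). That agrees with the projection. I'll descend and watch the force.

```bash
python3 -m jog '[[[0.05,0,-0.1],0],[[0.05,1,-0.1],0],[[0.05,2,-0.1],0],[[0.05,3,-0.1],0],[[0.05,3.4,-0.1],0],[[0.05,3.6,-0.1],0],[[0.05,3.7,-0.1],0],[[0.05,3.7,-0.1],0]]'; python3 w.py .4755 .170 .042;  python3 -c "
from h import *
for i in range(4): eyes.snapshot('side'); s=manip.sense(); print(s['tcp_pos'].round(4),s['force'].round(2),s['ft_torque'].round(2))"
```

```text
t: 8.6
tcp_pos: [0.4746, 0.1692, 0.044]
tool_rot: [0.083, -0.702, 0.702, -0.081]
force: [-1.7, 0.6, 2.5]
finger_gap: 0.0
t 8.6 tcp [0.4746 0.1692 0.044 ] F [-1.72  0.55  2.48] gap 0.00013499410823745984
[[-0.973, -0.002, 0.231], [-0.231, -0.0, -0.973], [0.002, -1.0, -0.0]]
shift cm [-0.11  0.2  -0.06]
[0.4746 0.1692 0.0442] [-1.86  0.    1.92] [0.02 0.33 0.02]
[0.4746 0.1692 0.0443] [-0.28 -0.3   2.43] [-0.02  0.26  0.03]
[0.4748 0.1692 0.0444] [-1.68 -0.15  2.22] [-0.01  0.23 -0.01]
[0.475  0.1692 0.0445] [-1.18 -0.66  1.83] [-0.02  0.25 -0.05]
```

```bash
python3 -m jog '[[[0,0.2,0],0],[[0,0.35,0],0],[[0,0.35,0],0],[[0,0.35,0],0],[[0,0.35,0],0],[[0,0.35,0],0],[[0,0.35,0],0],[[0,0.35,0],0]]';  python3 -c "
from h import *
for i in range(4): eyes.snapshot('side'); s=manip.sense(); print(s['tcp_pos'].round(4),s['force'].round(2),s['ft_torque'].round(2))"
```

```text
t: 9.47
tcp_pos: [0.4753, 0.1693, 0.0419]
tool_rot: [0.082, -0.702, 0.702, -0.082]
force: [-2.6, -0.4, 11.7]
finger_gap: 0.001
[0.4753 0.1693 0.0419] [-2.75 -0.56 12.93] [-0.06  0.54 -0.03]
[0.4753 0.1693 0.0419] [-3.13 -0.36 11.54] [-0.08  0.49 -0.05]
[0.4753 0.1693 0.0419] [-2.57 -1.31 12.2 ] [-0.1   0.55 -0.  ]
[0.4753 0.1693 0.0419] [-3.62 -0.98 12.69] [-0.11  0.52 -0.04]
```

The key is on its stop: TCP at 41.9 mm and about 12 N, held for about 0.8 s. Now I'll withdraw and move aside.

```bash
python3 -m jog '[[[0,-0.5,0],0],[[0,-1.5,0],0],[[0,-3.5,0],0],[[0,-6,0],0],[[0,-9,0],0],[[0,-12,0],0],[[0,-15,0],0],[[0,-16,0],0],[[5,-16,31],0],[[5,-16,31],0],[[5,-16,31],0],[[5,-16,31],0],[[5,-16,31],0],[[5,-16,31],0],[[5,-16,31],0],[[5,-16,31],0],[[5,-16,31],0],[[5,-16,31],0],[[5,-16,31],0],[[5,-16,31],0]]'; python3 -c "
from h import *
s=snap('top','/tmp/t.png');c=s['frame'][160:400,150:450,::-1]
cv2.imwrite('pics/p6.png',cv2.resize(c,None,fx=2.5,fy=2.5,interpolation=cv2.INTER_CUBIC))
print(manip.sense()['force'])"
```

```text
t: 11.33
tcp_pos: [0.4978, -0.1426, 0.2008]
tool_rot: [-0.083, 0.702, -0.702, 0.082]
force: [0.1, 0.5, 0.9]
finger_gap: -0.001
[-0.88076517  0.54124157  0.60381643]
```

View pics/p6.png

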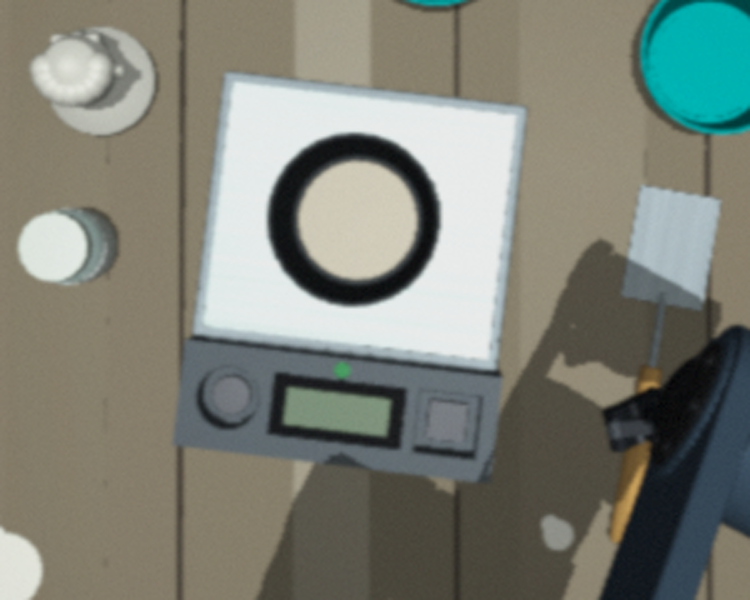

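The tub is still in the middle of the pan at (354,219), and the tare key at (229,396) looks the same as before pressing. The power key, jar, bust and spatula are unmoved, and the arm is clear of everything.

```bash
python3 -c "
from station import workorder; print(workorder.sign_off())"
```

```text
the job is handed in; nothing more can be done
None
```

I pushed the dark tub to the middle of the pan, pressed the tare key, and handed the job in; no verdict was reported.

- **Tub:** I slid it from within, with the shut fingers against its inner wall. The last measurement, taken before pressing the key, put it about 2 mm from the pan's middle. The picture after pressing shows it still there.
- **Tare key:** I pressed it to its stop, with the fingertip at 41.9 mm and about 12 N, for roughly 0.8 s. I then withdrew, at about 11 s on the clock.
- **Final picture:** the keys look up, and the jar, bust and spatula are where they were. The arm is clear, and its force reading was near zero (about 1 N of noise). I judged the keys and the other things by eye only, not by measurement.
- **Disagreements:** the side-view fit of the tub halfway through had about 4 px of residual in the enlarged crop. The measured tare well differed by 2–3 mm from where the pan fit put it, so I aimed between the two.

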